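# Refit the return spring of the button press

## Robot

A 7-joint arm with a two-finger parallel gripper is mounted at the origin on the work surface. World frame = base frame: x ahead of the robot, y to its left, z up, the work surface at z = 0. Lengths are in m, angles in rad, forces in N, time in s.
With the tool pointing down it reaches from about 0.4 to 0.85 m from the base axis. Payload 10.4 kg.
Tool frame: the origin (TCP) lies midway between the tips of the shut fingers; the grasp point (between the pads) lies 19 mm behind it; z points along the fingers, x is the direction in which the jaws open and shut, and the axes are right-handed (so a half turn about z gives the same grasp; the last joint's range is limited). The gripper opens to 85 mm and grips with 20 to 120 N. Pads are 22 mm wide; open, the fingers measure 114 mm over their backs; the gripper's body (76 mm by 85 mm) begins 54 mm behind the grasp point. The pads swing forward as they close: fully open they stand 13 mm farther back than shut.
Start: joints at [-1.359, 0.332, -0.065, 1.46, 0.022, 1.35, -0.088], TCP at [0.145, 0.608, 0.231] pointing down, gripper open.
Joint ranges: [-2.6, 2.6], [-0.5, 2.12], [-1.47, 1.34], [0.16, 2.42], [-1.27, 4.41], [0.06, 2.06], [-2.6, 2.6]. Speed limits (rad/s): [2.22, 2.22, 2.79, 2.79, 3.14, 3.14, 3.14].

## Interface

Orientations are given as a unit quaternion [x, y, z, w].
In Python, from workcell import monitor, eyes, ticket, models gives the robot as it stands.
- The arm moves only by the tool servo_tool, never from a script. Its argument "motion" is a list of rows, each a list of 7 numbers: the opening, from 0 (shut) to 1 (fully open), then the shift along the tool's x, y, z in m, then the turn, a rotation vector about the tool's x, y, z in degrees. In form: [[fingers, tx, ty, tz, rx, ry, rz], ...]. A call has 1 to 20 rows; each row is the pose to reach, as a shift and turn from the pose commanded when the call began, along the tool's axes at that moment; what a row does not reach only later rows make up. A row lasts 1/8 s, in which the tool goes at most 62.5 mm and 10.7 degrees, less where a joint would pass 70% of its speed; a pose out of reach is approached as far as the arm can. A call with a gripper value outside its range is refused whole. The fingers move at their own pace and stop on an object; "grip_force" is the grip in N (left out, the last holds). Time passes only in rows, so rows that repeat a pose let the fingers close. It gives the time, the measured TCP pose, the force and the opening at its end, in the units of the state.
- monitor.get_obs(): the state, without advancing time (a new reading comes with each control period).
- eyes.camera(name): name is "side" or "top" or "wrist"; returns (picture, depth): 480x640x3 uint8, blue, green, red; 480x640 float32, m along the optical axis (not along the pixel's ray), 0 where there is no reading.
- eyes.camera_info(name): a dict with "intrinsics" (3x3 intrinsics, pixels), "extrinsics" (4x4, takes a point from world to camera coordinates); the wrist camera has in their place "tool_from_camera" (4x4, takes a point from camera to tool coordinates, whose origin is the TCP and whose axes are the tool frame's). Camera axes: x right, y down, z forward; pixel columns grow to the right and rows downward; lengths in m; the calibration is good to about 2 mm. The wrist camera is an equidistant fisheye: a pixel r from the principal point sees the ray r / f radians off the axis. A picture is of the moment at which its call begins: read the wrist's pose just before it. camera_info takes no time and is no camera call.
- ticket.hand_in(): hands the job in, once; it reports no verdict.
Trained networks look in the newest picture that a camera, given by its name, has taken for a name from the list of things; names that differ only in an ending like _2 or _b are one class to them, and where a whole thing is asked for, a point or a joint stands for the part that bears it (a point fixed in the world has none). Each returns a list of dicts, best first, with "confidence" (0 to 1); they miss things now and then, are a little off and sometimes report something else, mostly with a low value. They report only what shows in the picture. A call takes as long as a camera call. They do not tell look-alikes from the thing itself.
- models.boxes_of(camera, thing): "point" ([x, y, z] in m, in the coordinates of the camera as it stood for that picture, good to about 4 mm: the middle of the surface that is visible of it).
The state is a dict: "clock": time; "joint_pos": joint angles; "joint_velocities": joint speeds; "tau": joint torques, N m; "position": TCP position; "ee_rot": TCP orientation; "ft_force": force on the tool from outside, world axes, zero at the start; "torque": the same for the moment, N m; "grip_width": opening from 0.0 (shut) to 1.0 (fully open).
Only numpy, scipy, OpenCV 4.12 (cv2) and the standard library are available. Lean on these libraries where they do the work, as an engineer would, in place of code of your own. Each camera call takes 0.05 s, during which the arm holds its last target. There are 200 camera calls.

## Task

Put the return spring back on the small button press: thread it, slotted washer end down, over the upright rod, and where it snags on the cross pin near the foot twist it slightly to and fro under light pressure until it drops past the pin, fully home on the base. Then turn it so that its two ears point at the two raised ribs on the base, which hooks it under the pin, and let go. Never press the spring on the press harder than 25 N, and leave the other things where they are.

Things in the scene. Friction and masses are not known exactly. Their poses are not given: they have to be found in the camera images.
- spring: Loose steel compression spring standing upright: 70 mm tall, 39.5 mm across, free radius inside the coils 16 mm, about 80 g. Its lower end carries a flat slotted washer with two ears. Origin: centre of the washer's underside; z up along the axis, x along slot and ears (half a turn gives the same spring).
- spring_top (a point): On the spring's axis, 70 mm above the washer's underside (centre of the top when not compressed). Grip the upper half, above 34 mm: it gives by 1 mm per 2 N against the lower end, up to 10 mm. Axes as the spring.
- spring_ear (a point): End of one ear, 26.5 mm from the axis along the spring's +x. The washer is 4 mm thick, with a 13 mm square hole and an 6.8 mm wide slot reaching 15.5 mm to either side along x; the two ears, 6 mm wide, stick out at both ends of the slot's line.
- press: Button press, fixed: grey base plate 116 x 90 x 18 mm (x, y, z); origin at the centre of its underside, z up. From its middle rises a steel rod, 10 mm in diameter, its last 7 mm tapered. The washer is home when it lies on the plate, 18 mm above the origin.
- rod_tip (a point): Top centre of the rod, 98 mm above the underside of the base plate; axes as the press.
- pin_mid (a point): Middle of the level cross pin of square section through the rod, 28 mm above the base's underside; pin 4 x 4 mm, 28 mm long. Axes as the press, NOT the pin's: it lies anywhere within 0.85 rad either way of the press's x, different each time, to be found by feel or seen. The slot passes it only within about 0.1 rad; the washer then drops 12 mm from the pin's top to the plate.
- rib (a point): Middle of one raised rib (14 x 6 x 3 mm) on the plate, 36.5 mm from the rod on the press's +y side; the other is opposite on -y. With the ears pointing at the ribs the spring is hooked under the pin.
- cup: Bystander: white plastic measuring cup with a handle, 76 mm wide, 80 mm high; origin under its centre.
- button_box: Bystander: open stainless steel button box, 110 x 80 x 40 mm; origin under its centre.
- clip0: Bystander: pink plastic clip, 55 x 12 x 12 mm; origin under its centre.
- clip1: Bystander: pink plastic clip, 55 x 12 x 12 mm; origin under its centre.
- clip2: Bystander: pink plastic clip, 55 x 12 x 12 mm; origin under its centre.
- clip3: Bystander: pink plastic clip, 55 x 12 x 12 mm; origin under its centre.
- spool: Bystander: wooden thread spool, 34 mm wide, 45 mm high; origin under its centre.
Mind the look-alikes: they are no part of the job. What is shaped like the press but green is not meant. What is shaped like the spring but turquoise is not meant.

How it is judged:
By the outcome, as a careful person would: the job done as asked, in the order asked, and still so for the second after the job is handed in, with the robot touching nothing.
It also fails if it takes over 67 s, if anything falls off the work surface, if the arm or the gripper's body presses on something with over 40 N, if the wrist force passes 120 N, or if a joint passes its speed limit or range.

## Working session

There is one attempt and no reset: what is moved stays moved. The work goes in short steps, Python scripts to look and compute and a tool call to move; the robot and the scene stay as the last step left them, time stands still between calls to the robot, and variables do not carry over. Pictures are saved under pics/ and viewed, about 8 in all and at most 12, crops included, and the job is handed in when it is done.

Besides the shell and the picture viewer there is one more tool, called after "Call:" as a command line: name --pt "numbers of a row" for each row, then --argument value for the rest. servo_tool: Moves the arm, as the interface text tells. Its arguments: {"type":"object","properties":{"motion":{"type":"array"},"grip_force":{"type":"number"}},"required":["motion"]}

```bash
mkdir -p pics; ls; cat > h.py <<'E'
import numpy as np, cv2
from scipy.spatial.transform import Rotation as R
from workcell import monitor, eyes, ticket, models
def world(cam,p):
    E=np.array(eyes.camera_info(cam)["extrinsics"]); return (np.linalg.inv(E)@np.r_[p,1])[:3]
def cloud(cam,depth):
    i=eyes.camera_info(cam);K=np.array(i["intrinsics"]);E=np.linalg.inv(np.array(i["extrinsics"]))
    v,u=np.mgrid[:480,:640]
    P=np.stack([(u-K[0,2])/K[0,0]*depth,(v-K[1,2])/K[1,1]*depth,depth],-1)
    return P@E[:3,:3].T+E[:3,3]
def pix(cam,p):
    i=eyes.camera_info(cam);K=np.array(i["intrinsics"]);E=np.array(i["extrinsics"])
    q=K@(E@np.r_[p,1])[:3]; return q[:2]/q[2]
E
python3 - <<'E'
from h import *
o=monitor.get_obs();print(o)
for c in("top","side"):
    im,d=eyes.camera(c);cv2.imwrite(f"pics/{c}0.png",im);np.save(c+"0.npy",d)
    for t in("spring","press","rod_tip","spring_top","spring_ear","rib","pin_mid"):
        for b in models.boxes_of(c,t): 
            w=world(c,b["point"]);print(c,t,round(b["confidence"],2),w.round(3),pix(c,w).round())
E
```

```text
pics
{'clock': 0.0, 'joint_pos': array([-1.35861709,  0.33288523, -0.06470665,  1.4609598 ,  0.02160883,
        1.34991859, -0.08852078]), 'joint_velocities': array([ 0.00049915, -0.00010419,  0.00048082, -0.00148161, -0.00045666,
       -0.00110007, -0.00037802]), 'tau': array([ 7.14769521e-04, -6.25455379e+01,  4.92985547e-02, -3.91610706e+01,
        1.61029090e-02,  9.96032380e-03, -2.35116340e-05]), 'position': array([0.14530713, 0.6074721 , 0.2304988 ]), 'ee_rot': array([ 7.85053830e-01,  6.19427107e-01, -5.54615189e-04,  4.86143106e-04]), 'ft_force': array([ 0.18035997, -0.50937798, -0.2043496 ]), 'torque': array([ 0.06261601,  0.03807741, -0.0267883 ]), 'grip_width': 1.0009475200713633}
top spring 0.77 [ 0.481 -0.194  0.037] [396. 265.]
top spring 0.57 [ 0.568 -0.216  0.033] [405. 224.]
top press 0.93 [0.487 0.139 0.021] [235. 262.]
top press 0.92 [ 0.382 -0.019  0.02 ] [310. 313.]
top press 0.72 [0.31  0.204 0.017] [200. 348.]
top press 0.7 [ 0.675 -0.329  0.038] [458. 174.]
top press 0.63 [ 0.427 -0.328  0.011] [459. 293.]
top rod_tip 0.97 [0.491 0.136 0.02 ] [237. 260.]
t
[... 834 characters left out ...]
 0.132 0.016] [284. 215.]
side rod_tip 0.64 [ 0.38  -0.033  0.016] [258. 267.]
side spring_top 0.85 [ 0.48  -0.204  0.034] [321. 306.]
side spring_top 0.7 [ 0.56  -0.225  0.033] [359. 304.]
side spring_top 0.22 [0.486 0.129 0.019] [283. 215.]
side spring_ear 0.64 [ 0.475 -0.207  0.038] [319. 306.]
side spring_ear 0.63 [ 0.567 -0.218  0.035] [361. 301.]
side rib 0.84 [0.49  0.132 0.017] [284. 215.]
side rib 0.6 [0.312 0.201 0.02 ] [213. 212.]
side rib 0.56 [ 0.377 -0.035  0.018] [257. 267.]
side pin_mid 0.86 [0.316 0.196 0.016] [215. 214.]
side pin_mid 0.77 [ 0.382 -0.031  0.016] [258. 266.]
side pin_mid 0.72 [ 0.428 -0.329  0.007] [316. 369.]
side pin_mid 0.57 [0.487 0.129 0.016] [283. 216.]
```

```bash
python3 - <<'E'
import cv2
im=cv2.imread("pics/top0.png");a=im[130:390,170:490]
cv2.imwrite("pics/a.png",cv2.resize(a,None,fx=2.5,fy=2.3,interpolation=2)[:600])
im=cv2.imread("pics/side0.png");a=im[150:400,170:490]
cv2.imwrite("pics/b.png",cv2.resize(a,None,fx=2.5,fy=2.4,interpolation=2)[:600])
E
```

```text
(no output)
```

View pics/a.png

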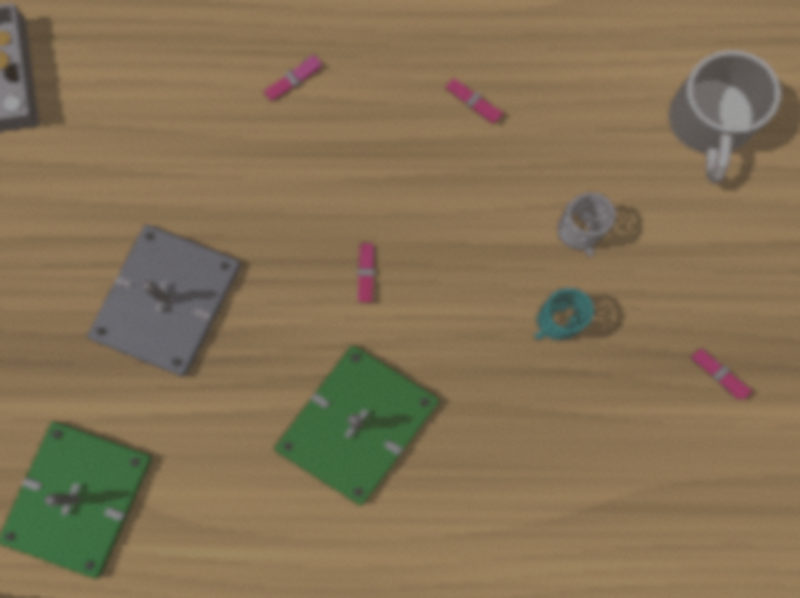

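View pics/b.png

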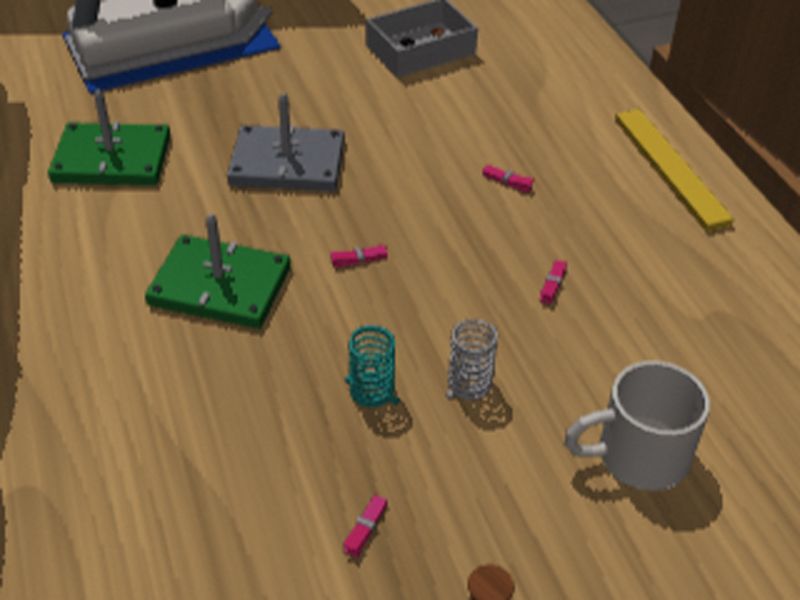

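Candidates: springs in the top view are steel (404,225) and turquoise (396,265). Presses are grey (237,260), green (313,315) and green (200,348). By the description I take the steel spring and the grey press, and will check each with a wrist close-up.

```bash
python3 - <<'E'
from h import *
im=cv2.imread("pics/top0.png");d=np.load("top0.npy");P=cloud("top",d)
def near(c,r,z0,z1):
    m=(np.hypot(P[...,0]-c[0],P[...,1]-c[1])<r)&(P[...,2]>z0)&(P[...,2]<z1)&(d>0);return P[m]
# press plate
q=near((.49,.137),.085,.010,.026);r=cv2.minAreaRect(q[:,:2].astype(np.float32)*1000);print("plate",r,np.median(q[:,2]))
q=near((.49,.137),.06,.03,.12);print("rod pts",len(q),q[q[:,2]>.08].mean(0) if (q[:,2]>.08).any() else None)
q=near((.566,-.216),.04,.055,.09);print("spring top",len(q),cv2.minEnclosingCircle(q[:,:2].astype(np.float32)*1000),q.mean(0))
q=near((.566,-.216),.04,.002,.012);print("low",len(q))
S=np.load("side0.npy")
Ps=cloud("side",S)
m=(np.hypot(Ps[...,0]-.49,Ps[...,1]-.137)<.03)&(Ps[...,2]>.06);print("side rod",m.sum(),Ps[m].mean(0),Ps[m][:,2].max())
m=(np.hypot(Ps[...,0]-.566,Ps[...,1]+.216)<.04)&(Ps[...,2]>.05);print("side spring",m.sum(),Ps[m].mean(0),cv2.minEnclosingCircle(Ps[m][:,:2].astype(np.float32)*1000),Ps[m][:,2].max())
i=eyes.camera_info("wrist");print(i)
print(np.linalg.inv(np.array(eyes.camera_info("top")["extrinsics"]))[:3,3])
o=monitor.get_obs();print(R.from_quat(o["ee_rot"]).as_matrix().round(3))
E
```

```text
plate ((492.96697998046875, 140.3457489013672), (91.05525970458984, 116.33821105957031), 66.83502960205078) 0.017752595109868263
rod pts 60 [0.49207144 0.13920581 0.09249693]
spring top 127 ((563.5890502929688, -211.88650512695312), 20.087217330932617) [ 0.56332953 -0.21188332  0.06568328]
low 221
side rod 47 [0.49212716 0.13594925 0.07899476] 0.0984379761250489
side spring 164 [ 0.56256654 -0.2169221   0.06182247] ((563.102783203125, -214.2189178466797), 20.676061630249023) 0.07152982840509181
{'intrinsics': array([[371.64829954,   0.        , 322.69199372],
       [  0.        , 371.64829954, 244.71460464],
       [  0.        ,   0.        ,   1.        ]]), 'tool_from_camera': array([[ 9.99999430e-01,  9.83804620e-04,  4.15832507e-04,
        -3.28369351e-04],
       [-1.06139239e-03,  9.58823270e-01,  2.84001425e-01,
        -7.14601561e-02],
       [-1.19307970e-04, -2.84001704e-01,  9.58823768e-01,
        -1.42796950e-01],
       [ 0.00000000e+00,  0.00000000e+00,  0.00000000e+00,
         1.00000000e+00]])}
[ 0.32543912 -0.04860126  1.1657961 ]
[[ 0.233  0.973  0.   ]
 [ 0.973 -0.233  0.   ]
 [ 0.    -0.    -1.   ]]
```

Call:
servo_tool --pt "1 -0.0375 0.0448 0.007 0 0 0" --pt "1 -0.075 0.0896 0.014 0 0 0" --pt "1 -0.1125 0.1344 0.021 0 0 0" --pt "1 -0.15 0.179 0.028 0 0 0" --pt "1 -0.1875 0.224 0.035 0 0 0" --pt "1 -0.225 0.269 0.042 0 0 0" --pt "1 -0.2625 0.3136 0.049 0 0 0" --pt "1 -0.3 0.3584 0.056 0 0 0" --pt "1 -0.3375 0.403 0.063 0 0 0" --pt "1 -0.375 0.448 0.07 0 0 0" --pt "1 -0.375 0.448 0.07 0 0 0" --pt "1 -0.375 0.448 0.07 0 0 0"

```text
clock: 2.3
position: [0.4937, 0.1394, 0.1613]
ee_rot: [0.785, 0.619, 0.0, -0.0]
ft_force: [-0.1, 0.4, 0.1]
grip_width: 1.005
```

```bash
cat >> h.py <<'E'
def wpix(p,o):
    i=eyes.camera_info("wrist");K=np.array(i["intrinsics"]);T=np.array(i["tool_from_camera"])
    W=np.eye(4);W[:3,:3]=R.from_quat(o["ee_rot"]).as_matrix();W[:3,3]=o["position"]
    q=(np.linalg.inv(W@T)@np.r_[p,1])[:3];r=np.hypot(q[0],q[1]);t=np.arctan2(r,q[2])
    return np.array([K[0,2]+K[0,0]*t*q[0]/r,K[1,2]+K[0,0]*t*q[1]/r])
def wplane(uv,o,z):
    "world point on plane z seen at pixel uv"
    i=eyes.camera_info("wrist");K=np.array(i["intrinsics"]);T=np.array(i["tool_from_camera"])
    W=np.eye(4);W[:3,:3]=R.from_quat(o["ee_rot"]).as_matrix();W[:3,3]=o["position"];M=W@T
    a=(np.array(uv,float)-K[:2,2])/K[0,0];t=np.hypot(*a);ray=np.r_[a/t*np.sin(t),np.cos(t)] if t>0 else np.array([0,0,1.])
    v=M[:3,:3]@ray;return M[:3,3]+v*(z-M[2,3])/v[2]
def snap(name,c=None,half=80,s=4):
    o=monitor.get_obs();im,d=eyes.camera("wrist");cv2.imwrite(f"pics/{name}_full.png",im);np.save(name+".npy",d)
    if c is not None:
        u,v=np.round(c(o) if callable(c) else c).astype(int);u0=max(u-half,0);v0=max(v-half*3//4,0)
        a=im[v0:v+half*3//4,u0:u+half];cv2.imwrite(f"pics/{name}.png",cv2.resize(a,None,fx=s,fy=s,interpolation=2));print("crop origin",u0,v0,"scale",s)
    return o,im,d
E
python3 - <<'E'
from h import *
o,im,d=snap("w1",lambda o:wpix([.492,.138,.03],o),90,4)
import pickle;pickle.dump(o,open("w1.pkl","wb"))
print(o["clock"],o["position"],o["joint_pos"],o["ft_force"])
E
```

```text
crop origin 231 164 scale 4
2.3 [0.49365197 0.13937892 0.16129966] [-0.71170733  0.13587045  0.37787533  1.86409472 -0.05524326  1.15178146
  1.02146648] [-0.14118062  0.41490643  0.10567226]
```

View pics/w1.png

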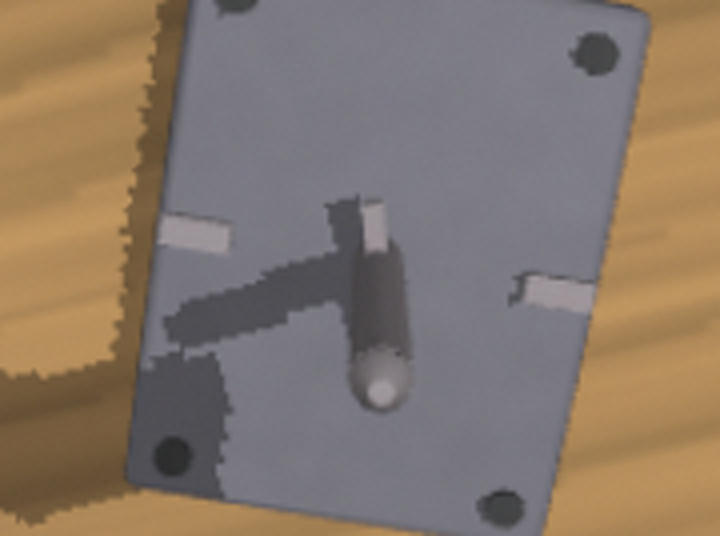

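```bash
python3 - <<'E'
from h import *
import pickle;o=pickle.load(open("w1.pkl","rb"))
f=lambda x,y,z:wplane((231+x/4,164+y/4),o,z)
a,b=f(195,233,.021),f(560,293,.021);print("ribs",a,b,(a+b)/2,np.linalg.norm(a-b),np.degrees(np.arctan2(*(a-b)[1::-1])))
t=f(380,390,.098);print("tip",t)
e=f(373.5,203,.030);s=f(376.5,248,.030);print("pin",e,s,"dir",np.degrees(np.arctan2(*(e-s)[1::-1])),"from mid",np.degrees(np.arctan2(*(e-(a+b)/2)[1::-1])),np.linalg.norm(e-(a+b)/2))
print(wpix([.4925,.1385,.03],o)*4-np.array([231,164])*4)
# plate cloud corners via wrist: bolts
bo=[f(596,53,.018),f(172,456,.018),f(500,508,.018),f(236,0,.018)];print(np.array(bo).round(4),(bo[0]+bo[1])/2,(bo[2]+bo[3])/2)
E
```

```text
ribs [0.47992249 0.10782613 0.021     ] [0.50849826 0.17511148 0.021     ] [0.49421038 0.1414688  0.021     ] 0.07310193674661704 -113.0107014058738
tip [0.49389126 0.14110246 0.098     ]
pin [0.48043641 0.14364572 0.03      ] [0.48905506 0.14218802 0.03      ] dir 170.4001777416531 from mid 171.01892066270412 0.016597025629677475
[361.80796939 269.47122291]
[[0.4637 0.1921 0.018 ]
 [0.5252 0.0901 0.018 ]
 [0.5524 0.154  0.018 ]
 [0.4378 0.1267 0.018 ]] [0.49443297 0.14105401 0.018     ] [0.49512432 0.14034151 0.018     ]
```

Call:
servo_tool --pt "1 -0.041 0.019 0 0 0 0" --pt "1 -0.082 0.038 0 0 0 0" --pt "1 -0.123 0.056 0 0 0 0" --pt "1 -0.164 0.075 0 0 0 0" --pt "1 -0.205 0.094 0 0 0 0" --pt "1 -0.246 0.113 0 0 0 0" --pt "1 -0.287 0.132 0 0 0 0" --pt "1 -0.327 0.15 0 0 0 0" --pt "1 -0.327 0.15 0 0 0 0" --pt "1 -0.327 0.15 0 0 0 0"

```text
clock: 3.6
position: [0.5641, -0.2121, 0.1611]
ee_rot: [0.784, 0.62, 0.0, -0.0]
ft_force: [0.7, 0.6, 0.3]
grip_width: 1.0
```

```bash
python3 - <<'E'
from h import *
o,im,d=snap("w2",lambda o:wpix([.563,-.213,.03],o),90,4)
import pickle;pickle.dump(o,open("w2.pkl","wb"))
print(o["clock"],o["position"],o["joint_pos"],o["ft_force"])
for t in("spring","spring_ear","spring_top"):
    for b in models.boxes_of("wrist",t):
        T=np.array(eyes.camera_info("wrist")["tool_from_camera"]);p=(T@np.r_[b["point"],1])[:3]
        print(t,b["confidence"],R.from_quat(o["ee_rot"]).apply(p)+o["position"])
E
```

```text
crop origin 231 165 scale 4
3.6 [ 0.56406385 -0.21213851  0.16109433] [-0.20194947  0.36909009  0.61005196  1.64243573 -0.2245581   1.20134819
  1.7961847 ] [0.71015444 0.61663147 0.28156033]
spring 0.86 [ 0.57181032 -0.2174583   0.04168449]
spring 0.81 [ 0.47198237 -0.18958594  0.04171961]
spring_ear 0.72 [ 0.47693022 -0.18859567  0.0417232 ]
spring_ear 0.68 [ 0.57118398 -0.21135711  0.04672762]
spring_top 0.61 [ 0.57337973 -0.20735127  0.04438123]
```

View pics/w2.png

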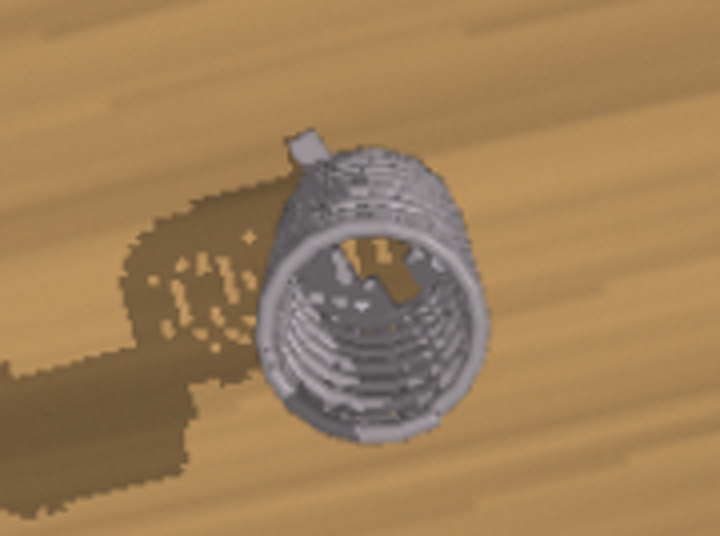

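```bash
python3 - <<'E'
from h import *
import pickle;o=pickle.load(open("w2.pkl","rb"))
f=lambda x,y,z:wplane((231+x/4,165+y/4),o,z)
ps=[f(258,332,.068),f(490,332,.068),f(374,222,.07),f(374,442,.07)];c=np.mean(ps,0);print("ring",np.array(ps).round(4),c)
e=f(302,135,.004);print("ear end",e, "from c", np.linalg.norm((e-c)[:2]),np.degrees(np.arctan2(*(e-c)[1::-1])))
a=f(288,142,.004);b=f(316,128,.004);print("ear edge",np.degrees(np.arctan2(*(b-a)[1::-1]))-90,np.linalg.norm(a-b))
a=f(303,166,.004);b=f(288,142,.004);print("ear side",np.degrees(np.arctan2(*(b-a)[1::-1])))
# slot: bottom-right corner edges
a=f(342,240,.004);b=f(395,303,.004);print("slot side",np.degrees(np.arctan2(*(a-b)[1::-1])))
a=f(395,303,.004);b=f(422,287,.004);print("slot end",np.degrees(np.arctan2(*(b-a)[1::-1])),np.linalg.norm(a-b),(a+b)/2-c)
Q=R.from_quat(o["ee_rot"]);print("tool offset to ring c",Q.inv().apply(np.r_[c[:2],.07]-o["position"]))
t=np.array([.494,.141]);print(Q.as_matrix().round(4), "psi",np.degrees(np.arctan2(Q.as_matrix()[1,0],Q.as_matrix()[0,0])))
E
```

```text
ring [[ 0.5605 -0.23    0.068 ]
 [ 0.5694 -0.1925  0.068 ]
 [ 0.5463 -0.2069  0.07  ]
 [ 0.5832 -0.2155  0.07  ]] [ 0.56485347 -0.21122456  0.069     ]
ear end [ 0.53976646 -0.22004127  0.004     ] from c 0.026591214622348636 -160.63620463392607
ear edge 13.351177849287978 0.006428959534816489
ear side -162.17344117621664
slot side -154.13528830747182
slot end 108.42648974352582 0.00662042723135902 [ 0.01297604  0.00476079 -0.065     ]
tool offset to ring c [0.00097544 0.00059458 0.09109518]
[[ 2.307e-01  9.730e-01 -2.000e-04]
 [ 9.730e-01 -2.307e-01  1.100e-03]
 [ 1.100e-03 -4.000e-04 -1.000e+00]] psi 76.66163687599274
```

Steel spring confirmed: ring centre at crop (374,332), ear at (302,135), ear line ≈19°. The grey press has its pin line ≈ -9.5° and its ribs at ≈67°. Now grasping.

Call:
servo_tool --pt "1 0.001 0.0006 0.03 0 0 0" --pt "1 0.001 0.0006 0.065 0 0 0" --pt "1 0.001 0.0006 0.1 0 0 0" --pt "1 0.001 0.0006 0.12 0 0 0" --pt "1 0.001 0.0006 0.128 0 0 0" --pt "1 0.001 0.0006 0.128 0 0 0" --pt "0 0.001 0.0006 0.128 0 0 0" --pt "0 0.001 0.0006 0.128 0 0 0" --pt "0 0.001 0.0006 0.128 0 0 0" --pt "0 0.001 0.0006 0.128 0 0 0" --pt "0 0.001 0.0006 0.128 0 0 0" --pt "0 0.001 0.0006 0.128 0 0 0" --pt "0 0.001 0.0006 0.128 0 0 0" --pt "0 0.001 0.0006 0.128 0 0 0" --grip_force 45

```text
clock: 5.55
position: [0.5646, -0.2131, 0.0333]
ee_rot: [0.785, 0.619, 0.0, 0.0]
ft_force: [1.7, -0.3, 1.2]
grip_width: 0.455
```

Call:
servo_tool --pt "0 0 0 -0.02 0 0 0" --pt "0 0 0 -0.06 0 0 0" --pt "0 0 0 -0.1 0 0 0" --pt "0 0 0 -0.125 0 0 0" --pt "0 0 0 -0.125 0 0 0" --pt "0 0 0 -0.125 0 0 0"

```text
clock: 6.3
position: [0.5639, -0.2129, 0.1577]
ee_rot: [0.785, 0.619, -0.0, -0.001]
ft_force: [-0.3, 0.6, -0.8]
grip_width: 0.458
```

```bash
python3 - <<'E'
from h import *
for _ in range(3):
    o,im,d=snap("w3",lambda o:wpix(o["position"]+np.array([0,0,.03]),o),110,3.6)
    print(o["clock"],o["position"],R.from_quat(o["ee_rot"]).as_rotvec(),o["ft_force"],o["grip_width"])
import pickle;pickle.dump(o,open("w3.pkl","wb"))
E
```

```text
crop origin 213 265 scale 3.6
6.3 [ 0.56389036 -0.21290197  0.15768501] [-2.46545021e+00 -1.94530858e+00  9.33679321e-04] [-0.27829351  0.55493827 -0.77714337] 0.45763398759783597
crop origin 213 265 scale 3.6
6.35 [ 0.56376366 -0.21284199  0.15727872] [-2.46508596e+00 -1.94501696e+00  1.69719461e-03] [ 0.19796696  0.34403231 -1.59834134] 0.4556753596629009
crop origin 213 265 scale 3.6
6.4 [ 0.56373857 -0.21286458  0.15713437] [-2.46506902e+00 -1.94487433e+00  2.05064733e-03] [ 0.20538955  0.23724623 -0.79366718] 0.45390423759592713
```

View pics/w3.png

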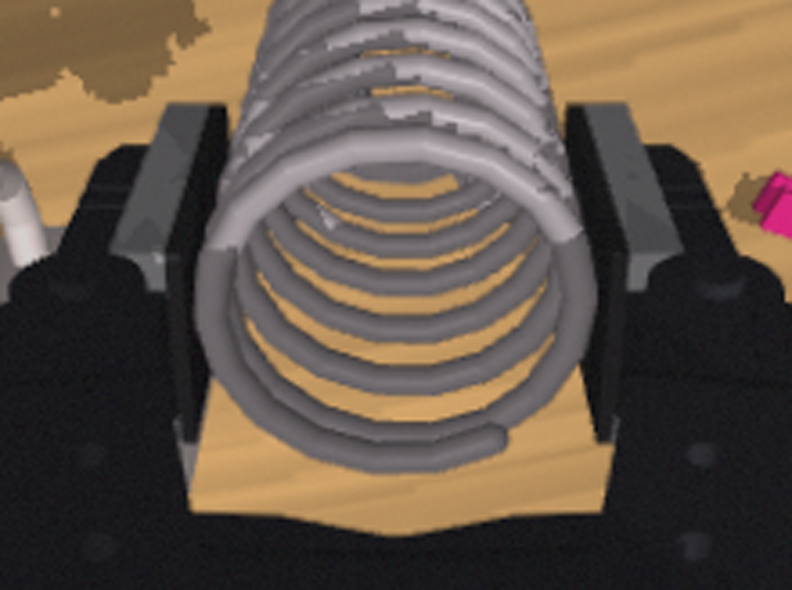

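```bash
python3 - <<'E'
from h import *
import pickle;o=pickle.load(open("w3.pkl","rb"));Q=R.from_quat(o["ee_rot"])
g=lambda x,y,tz:Q.inv().apply(wplane((213+x/3.6,265+y/3.6),o,o["position"][2]-tz)-o["position"])
for tz in(-.036,-.034): print([g(x,y,tz).round(4) for x,y in((195,300),(598,300),(400,127),(400,472))])
# compare rod tip/press under the same bias
o1=pickle.load(open("w1.pkl","rb"));print(o1["position"])
E
```

```text
[array([-0.0191, -0.0032, -0.036 ]), array([ 0.0189, -0.0032, -0.036 ]), array([ 0.0002, -0.0215, -0.036 ]), array([ 0.0003,  0.0176, -0.036 ])]
[array([-0.0194, -0.0019, -0.034 ]), array([ 0.0193, -0.0019, -0.034 ]), array([ 0.0002, -0.0206, -0.034 ]), array([ 0.0003,  0.0193, -0.034 ])]
[0.49365197 0.13937892 0.16129966]
```

Call:
servo_tool --pt "0 0.036 -0.0165 0 0 0 3" --pt "0 0.073 -0.033 0 0 0 6" --pt "0 0.109 -0.05 0 0 0 9" --pt "0 0.146 -0.066 0 0 0 13" --pt "0 0.182 -0.083 0 0 0 16" --pt "0 0.219 -0.099 0 0 0 19" --pt "0 0.255 -0.116 0 0 0 22" --pt "0 0.292 -0.132 0 0 0 25" --pt "0 0.328 -0.1487 0 0 0 28.4" --pt "0 0.328 -0.1487 0 0 0 28.4" --pt "0 0.328 -0.1487 0 0 0 28.4" --pt "0 0.328 -0.1487 0 0 0 28.4"

```text
clock: 7.95
position: [0.4964, 0.1392, 0.1581]
ee_rot: [0.913, 0.407, -0.0, 0.0]
ft_force: [0.9, -0.2, -1.4]
grip_width: 0.456
```

```bash
python3 - <<'E'
from h import *
o,im,d=snap("w4",lambda o:wpix(o["position"]+np.array([0,0,.0]),o),110,3.6)
for i in range(3):
    o=monitor.get_obs();eyes.camera("side")
    M=R.from_quat(o["ee_rot"]).as_matrix();print(o["clock"],o["position"].round(4),np.degrees(np.arctan2(M[1,0],M[0,0])),M[:2,2].round(4),o["ft_force"].round(2),o["joint_pos"][6])
    print("tool shift to rod",(M.T@(np.r_[.494,.141,0]-o["position"])).round(4))
import pickle;pickle.dump(o,open("w4.pkl","wb"))
im,d=eyes.camera("side");cv2.imwrite("pics/s4.png",cv2.resize(im[150:250,210:350],None,fx=5,fy=5,interpolation=2))
E
```

```text
crop origin 212 228 scale 3.6
8.0 [0.4964 0.1393 0.1582] 48.047024987705335 [-0.0002 -0.0002] [-0.04  0.59 -0.35] 0.5438243969286252
tool shift to rod [-0.0003 -0.0029  0.1582]
8.05 [0.4964 0.1394 0.1582] 48.06098968661422 [-0.0001 -0.0001] [-1.   -0.35 -1.09] 0.5437711055378348
tool shift to rod [-0.0004 -0.0028  0.1582]
8.1 [0.4963 0.1397 0.1583] 48.07421155340197 [-0. -0.] [ 1.22 -0.25  0.76] 0.5436367292463119
tool shift to rod [-0.0006 -0.0026  0.1583]
```

View pics/w4.png

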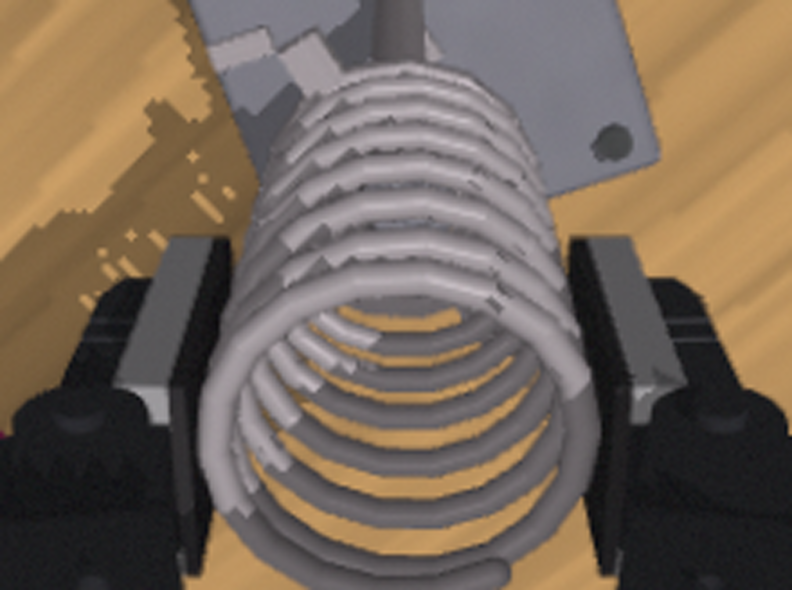

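Call:
servo_tool --pt "0 -0.0003 -0.0015 0.01 0 0 0" --pt "0 -0.0003 -0.0015 0.02 0 0 0" --pt "0 -0.0003 -0.0015 0.025 0 0 0" --pt "0 -0.0003 -0.0015 0.028 0 0 0" --pt "0 -0.0003 -0.0015 0.03 0 0 0" --pt "0 -0.0003 -0.0015 0.03 0 0 0"

```text
clock: 8.95
position: [0.4949, 0.1412, 0.1283]
ee_rot: [0.913, 0.408, 0.0, -0.0]
ft_force: [0.2, -0.2, -0.3]
grip_width: 0.455
```

```bash
python3 - <<'E'
from h import *
for i in range(3):
    o=monitor.get_obs();im,d=eyes.camera("side")
    M=R.from_quat(o["ee_rot"]).as_matrix();print(o["clock"],o["position"].round(4),o["ft_force"].round(2),"tool shift to rod",(M.T@(np.r_[.494,.141,0]-o["position"])).round(4),"F tool",(M.T@o["ft_force"]).round(2))
cv2.imwrite("pics/s5.png",cv2.resize(im[130:250,200:360],None,fx=5,fy=5,interpolation=2))
E
```

```text
8.95 [0.4949 0.1412 0.1283] [ 0.23 -0.22 -0.31] tool shift to rod [-0.0008 -0.0005  0.1283] F tool [-0.01  0.31  0.31]
9.0 [0.495  0.1413 0.1284] [-0.84  0.77 -0.4 ] tool shift to rod [-0.0009 -0.0005  0.1284] F tool [ 0.01 -1.14  0.4 ]
9.05 [0.495  0.1413 0.1285] [ 0.33 -0.78 -0.39] tool shift to rod [-0.0009 -0.0006  0.1285] F tool [-0.36  0.77  0.39]
```

View pics/s5.png

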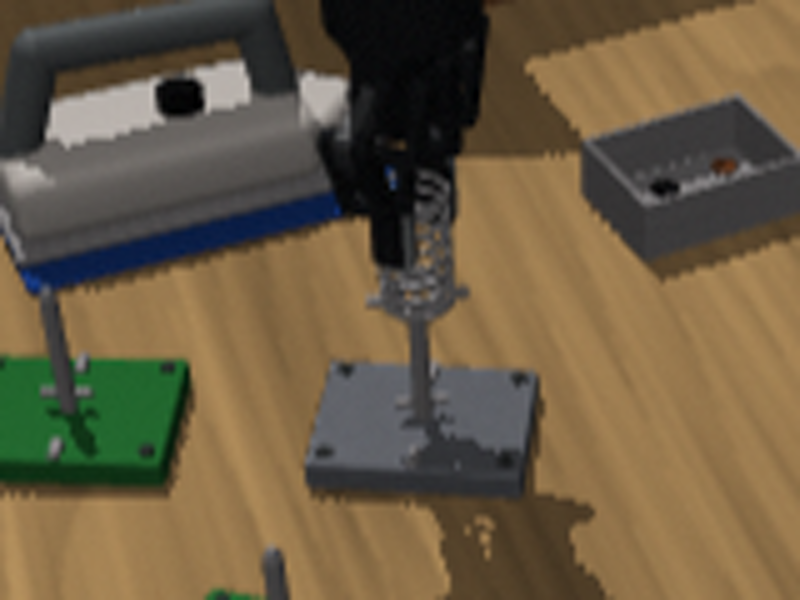

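Call:
servo_tool --pt "0 -0.0006 0.0004 0.003 0 0 0" --pt "0 -0.0006 0.0004 0.006 0 0 0" --pt "0 -0.0006 0.0004 0.009 0 0 0" --pt "0 -0.0006 0.0004 0.012 0 0 0" --pt "0 -0.0006 0.0004 0.012 0 0 0"

```text
clock: 9.72
position: [0.4946, 0.1404, 0.116]
ee_rot: [0.913, 0.408, -0.0, 0.0]
ft_force: [-0.3, 0.2, -0.3]
grip_width: 0.452
```

```bash
cat > st.py <<'E'
from h import *
for i in range(3):
    o=monitor.get_obs();eyes.camera("top")
    M=R.from_quat(o["ee_rot"]).as_matrix();print(round(o["clock"],2),o["position"].round(4),"psi",np.degrees(np.arctan2(M[1,0],M[0,0])).round(2),"rod",(M.T@(np.r_[.494,.141,0]-o["position"]))[:2].round(4),"F tool",(M.T@o["ft_force"]).round(2),"T",(M.T@o["torque"]).round(3),o["grip_width"].round(3))
E
python3 st.py
```

```text
Traceback (most recent call last):
  File "st.py", line 4, in <module>
    M=R.from_quat(o["ee_rot"]).as_matrix();print(round(o["clock"],2),o["position"].round(4),"psi",np.degrees(np.arctan2(M[1,0],M[0,0])).round(2),"rod",(M.T@(np.r_[.494,.141,0]-o["position"]))[:2].round(4),"F tool",(M.T@o["ft_force"]).round(2),"T",(M.T@o["torque"]).round(3),o["grip_width"].round(3))
                                                                                                                                                                                                                                                                                  ^^^^^^^^^^^^^^^^^^^^^
AttributeError: 'float' object has no attribute 'round'
```

Call:
servo_tool --pt "0 0 0 0.005 0 0 0" --pt "0 0 0 0.01 0 0 0" --pt "0 0 0 0.015 0 0 0" --pt "0 0 0 0.02 0 0 0" --pt "0 0 0 0.02 0 0 0"

```text
clock: 10.4
position: [0.4945, 0.1404, 0.0958]
ee_rot: [0.913, 0.408, -0.0, 0.0]
ft_force: [0.4, 0.3, 0.1]
grip_width: 0.451
```

```bash
sed -i 's/o\["grip_width"\].round(3)/round(o["grip_width"],3)/' st.py; python3 st.py
```

```text
10.4 [0.4945 0.1404 0.0958] psi 48.15 rod [ 0.0002 -0.0007] F tool [ 0.51  0.06 -0.11] T [ 0.014 -0.07   0.019] 0.451
10.45 [0.4947 0.1404 0.0961] psi 48.15 rod [ 0.     -0.0009] F tool [0.53 0.66 0.5 ] T [ 0.027 -0.017 -0.029] 0.454
10.5 [0.4948 0.1405 0.0963] psi 48.14 rod [-0.0001 -0.001 ] F tool [-0.09 -0.38  0.85] T [-0.004  0.011 -0.042] 0.453
```

Call:
servo_tool --pt "0 0 0 0.006 0 0 0" --pt "0 0 0 0.012 0 0 0" --pt "0 0 0 0.018 0 0 0" --pt "0 0 0 0.024 0 0 0" --pt "0 0 0 0.028 0 0 0" --pt "0 0 0 0.031 0 0 0" --pt "0 0 0 0.033 0 0 0" --pt "0 0 0 0.035 0 0 0" --pt "0 0 0 0.035 0 0 0"

```text
clock: 11.68
position: [0.4947, 0.1405, 0.0612]
ee_rot: [0.913, 0.408, -0.0, -0.0]
ft_force: [0.5, -0.7, -1.1]
grip_width: 0.455
```

```bash
python3 st.py
```

```text
11.68 [0.4947 0.1405 0.0612] psi 48.15 rod [-0.0001 -0.0009] F tool [-0.19  0.8   1.07] T [-0.036 -0.006 -0.002] 0.455
11.72 [0.4948 0.1406 0.0613] psi 48.15 rod [-0.0002 -0.0009] F tool [-0.48 -0.53  0.39] T [-0.013  0.033 -0.016] 0.453
11.78 [0.4948 0.1405 0.0614] psi 48.14 rod [-0.0002 -0.0009] F tool [-0.24  1.01  0.92] T [ 0.039 -0.036  0.018] 0.456
```

Call:
servo_tool --pt "0 0 0 0.001 0 0 0" --pt "0 0 0 0.002 0 0 0" --pt "0 0 0 0.003 0 0 0" --pt "0 0 0 0.004 0 0 0" --pt "0 0 0 0.004 0 0 0"

```text
clock: 12.45
position: [0.4947, 0.1405, 0.0572]
ee_rot: [0.913, 0.408, -0.0, -0.0]
ft_force: [-0.1, -0.4, -1.0]
grip_width: 0.457
```

```bash
python3 st.py
```

```text
12.45 [0.4947 0.1405 0.0572] psi 48.15 rod [-0.0001 -0.0008] F tool [-0.33  0.19  1.01] T [ 0.022 -0.031 -0.051] 0.457
12.5 [0.4947 0.1405 0.0572] psi 48.14 rod [-0.0001 -0.0009] F tool [-0.64 -0.42  0.37] T [-0.009 -0.003 -0.05 ] 0.453
12.55 [0.4947 0.1405 0.0573] psi 48.15 rod [-0.0002 -0.0008] F tool [ 0.42 -0.57  0.93] T [ 0.008  0.    -0.007] 0.456
```

Call:
servo_tool --pt "0 0 0 0.001 0 0 0" --pt "0 0 0 0.002 0 0 0" --pt "0 0 0 0.003 0 0 0" --pt "0 0 0 0.004 0 0 0" --pt "0 0 0 0.005 0 0 0" --pt "0 0 0 0.006 0 0 0" --pt "0 0 0 0.007 0 0 0" --pt "0 0 0 0.008 0 0 0" --pt "0 0 0 0.008 0 0 0"

```text
clock: 13.72
position: [0.4948, 0.1405, 0.0495]
ee_rot: [0.913, 0.408, 0.0, -0.0]
ft_force: [-1.9, -0.7, 5.9]
grip_width: 0.456
```

```bash
python3 st.py
```

```text
13.72 [0.4948 0.1405 0.0495] psi 48.14 rod [-0.0002 -0.0009] F tool [-1.79 -0.91 -5.88] T [ 0.26  -0.528  0.027] 0.456
13.78 [0.4948 0.1405 0.0495] psi 48.14 rod [-0.0002 -0.0009] F tool [-1.21 -1.24 -5.77] T [ 0.228 -0.547 -0.004] 0.455
13.82 [0.4948 0.1405 0.0495] psi 48.15 rod [-0.0002 -0.0009] F tool [-2.3  -1.   -5.52] T [ 0.226 -0.538  0.008] 0.455
```

Call:
servo_tool --pt "0 0.0003 0 0.001 0 0 3" --pt "0 0.0003 0 0.001 0 0 5" --pt "0 0.0003 0 0.001 0 0 1" --pt "0 0.0003 0 0.001 0 0 -4" --pt "0 0.0003 0 0.001 0 0 -4" --pt "0 0.0003 0 0.001 0 0 0" --pt "0 0.0003 0 0.001 0 0 0"

```text
clock: 14.75
position: [0.4958, 0.1409, 0.0489]
ee_rot: [0.913, 0.407, 0.001, 0.0]
ft_force: [-0.3, -0.3, 6.2]
grip_width: 0.457
```

```bash
python3 st.py; python3 - <<'E'
from h import *
im,d=eyes.camera("side");cv2.imwrite("pics/s6.png",cv2.resize(im[130:250,220:350],None,fx=5,fy=5,interpolation=2))
E
```

```text
14.75 [0.4958 0.1409 0.0489] psi 48.08 rod [-0.0012 -0.0015] F tool [-0.38  0.01 -6.2 ] T [-0.079 -0.203  0.064] 0.457
14.8 [0.4958 0.1409 0.049 ] psi 48.13 rod [-0.0013 -0.0015] F tool [-0.07  0.87 -6.38] T [-0.038 -0.158  0.033] 0.455
14.85 [0.4959 0.1409 0.049 ] psi 48.14 rod [-0.0013 -0.0015] F tool [-0.29  0.11 -5.52] T [-0.043 -0.233  0.086] 0.459
```

View pics/s6.png

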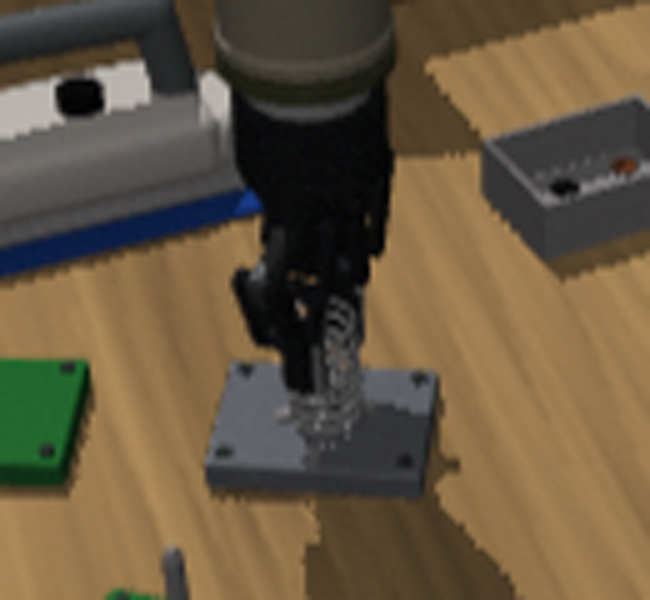

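Call:
servo_tool --pt "0 0.0001 0 0 0 0 -6" --pt "0 0.0002 0 0 0 0 -12" --pt "0 0.0003 0 0 0 0 -18" --pt "0 0.0004 -0.0001 0 0 0 -24" --pt "0 0.0005 -0.0001 0 0 0 -30" --pt "0 0.0006 -0.0002 0 0 0 -36" --pt "0 0.0006 -0.0002 0 0 0 -36"

```text
clock: 15.82
position: [0.4958, 0.1417, 0.0489]
ee_rot: [0.742, 0.671, 0.001, 0.0]
ft_force: [-0.7, -0.2, 7.5]
grip_width: 0.457
```

```bash
python3 st.py
```

```text
15.82 [0.4958 0.1417 0.0489] psi 84.24 rod [-0.0009 -0.0018] F tool [-0.22 -0.68 -7.46] T [ 0.272 -0.067 -0.008] 0.457
15.88 [0.4958 0.1417 0.0489] psi 84.17 rod [-0.0009 -0.0018] F tool [ 0.32 -0.94 -6.47] T [ 0.24  -0.083 -0.048] 0.456
15.93 [0.4958 0.1417 0.0489] psi 84.15 rod [-0.0009 -0.0018] F tool [ 0.19 -0.84 -5.88] T [ 0.258 -0.108 -0.014] 0.457
```

Call:
servo_tool --pt "0 0 -0.0001 0 0 0 -6" --pt "0 0.0001 -0.0002 0 0 0 -12" --pt "0 0.0001 -0.0003 0 0 0 -18" --pt "0 0.0002 -0.0004 0 0 0 -24" --pt "0 0.0003 -0.0005 0 0 0 -30" --pt "0 0.0004 -0.0006 0 0 0 -36" --pt "0 0.0004 -0.0006 0 0 0 -40.5" --pt "0 0.0004 -0.0006 0 0 0 -40.5" --pt "0 0.0004 -0.0006 0 0 0 -40.5"

```text
clock: 17.1
position: [0.4953, 0.142, 0.0489]
ee_rot: [0.464, 0.886, 0.001, 0.0]
ft_force: [-0.3, 0.7, 6.0]
grip_width: 0.458
```

```bash
python3 st.py;  python3 - <<'E'
from h import *
import pickle
o,im,d=snap("w7",lambda o:wpix(np.array([.494,.141,.04]),o),110,3.6);pickle.dump(o,open("w7.pkl","wb"))
E
```

```text
17.1 [0.4953 0.142  0.0489] psi 124.65 rod [-0.0001 -0.0017] F tool [ 0.73  0.2  -5.97] T [ 0.26  -0.06  -0.044] 0.458
17.15 [0.4953 0.142  0.0489] psi 124.65 rod [-0.     -0.0017] F tool [ 0.36 -1.9  -6.23] T [ 0.322 -0.062 -0.036] 0.456
17.2 [0.4953 0.142  0.0489] psi 124.65 rod [-0.0001 -0.0017] F tool [-0.58 -0.8  -5.94] T [ 0.232 -0.028  0.01 ] 0.456
crop origin 214 217 scale 3.6
```

View pics/w7.png

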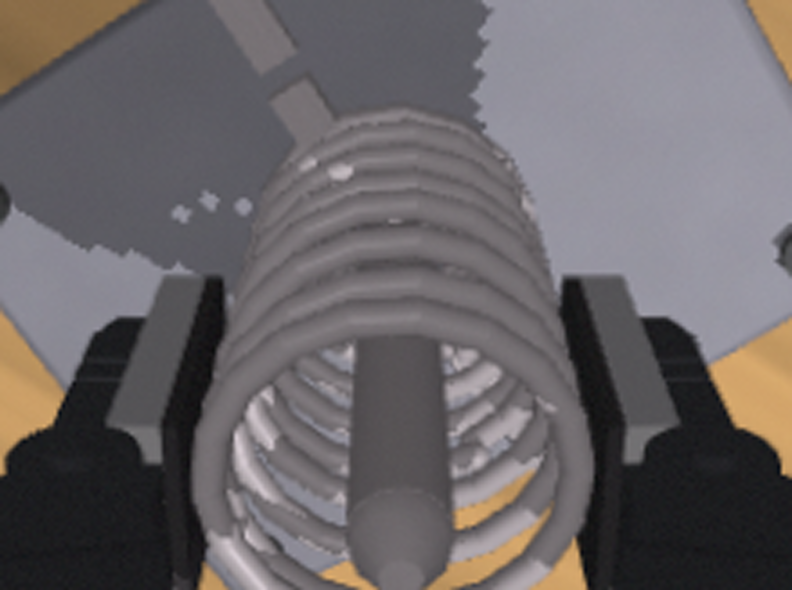

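```bash
python3 - <<'E'
from h import *
import pickle;o=pickle.load(open("w7.pkl","rb"))
f=lambda x,y,z:wplane((214+x/3.6,217+y/3.6),o,z)
r=(f(262,75,.021)+f(298,50,.021))/2; e=(f(272,98,.022)+f(308,75,.022))/2
ang=lambda v:np.degrees(np.arctan2(v[1],v[0]))
print("rib end",r,"ear end",e,"gap",np.linalg.norm((r-e)[:2]))
a,b=f(210,0,.021),f(262,75,.021);print("rib side",ang(a-b)); a,b=f(272,98,.022),f(302,150,.022);print("ear side",ang(a-b))
a,b=f(308,75,.022),f(333,120,.022);print("ear side2",ang(a-b)); a,b=f(262,75,.021),f(298,50,.021);print("rib endline",ang(a-b)-90,); a,b=f(272,98,.022),f(308,75,.022);print("ear endline",ang(a-b)-90)
y=np.array([np.cos(np.radians(66.9)),np.sin(np.radians(66.9))]);n=np.array([-y[1],y[0]])
print("lateral ear-rib mm",1e3*(e-r)[:2]@n)
for z in(.018,.022,.026,.030): 
    e=(f(272,98,z)+f(308,75,z))/2;print(z,"ear r from rib mid", e[:2], np.linalg.norm(e[:2]-[.494,.1412]))
E
```

```text
rib end [0.48230426 0.11415905 0.021     ] ear end [0.48402116 0.11697705 0.022     ] gap 0.00329983006564642
rib side -112.37562566771999
ear side -117.4077022736112
ear side2 -117.88054967037249
rib endline -110.18920104861667
ear endline -112.16706836160267
lateral ear-rib mm -0.4736329667277842
0.018 ear r from rib mid [0.48514547 0.11737097] 0.025420962698746975
0.022 ear r from rib mid [0.48402116 0.11697705] 0.026197872865675317
0.026 ear r from rib mid [0.48289684 0.11658313] 0.027005004339719973
0.03 ear r from rib mid [0.48177252 0.11618922] 0.02783972870984395
```

Call:
servo_tool --pt "0 0 0 -0.0014 0 0 0" --pt "0 0 0 -0.0028 0 0 0" --pt "0 0 0 -0.0028 0 0 0" --pt "0 0 0 -0.0028 0 0 0"

```text
clock: 17.8
position: [0.4948, 0.1419, 0.0511]
ee_rot: [0.464, 0.886, 0.0, 0.0]
ft_force: [1.4, 0.4, 1.1]
grip_width: 0.459
```

```bash
python3 st.py
```

```text
17.8 [0.4948 0.1419 0.0511] psi 124.65 rod [-0.0002 -0.0012] F tool [-0.46  1.43 -1.11] T [-0.264 -0.267 -0.036] 0.459
17.85 [0.4948 0.1418 0.0511] psi 124.65 rod [-0.0002 -0.0011] F tool [-0.32  1.61 -2.14] T [-0.316 -0.178  0.007] 0.459
17.9 [0.4948 0.1418 0.0511] psi 124.65 rod [-0.0003 -0.0011] F tool [-0.74  0.66 -2.36] T [-0.3   -0.184  0.   ] 0.46
```

Call:
servo_tool --pt "0.6 0 0 0 0 0 0" --pt "0.8 0 0 0 0 0 0" --pt "1 0 0 0 0 0 0" --pt "1 0 0 0 0 0 0" --pt "1 0 0 0 0 0 0" --pt "1 0 0 0 0 0 0" --pt "1 0 0 -0.02 0 0 0" --pt "1 0 0 -0.05 0 0 0" --pt "1 0 0 -0.08 0 0 0" --pt "1 0 0 -0.11 0 0 0" --pt "1 0 0 -0.13 0 0 0" --pt "1 0 0 -0.13 0 0 0"

```text
clock: 19.45
position: [0.4955, 0.142, 0.1824]
ee_rot: [0.465, 0.886, 0.001, 0.001]
ft_force: [-0.1, 0.2, 0.1]
grip_width: 1.004
```

```bash
python3 - <<'E'
from h import *
import pickle
o,im,d=snap("w8",lambda o:wpix(np.array([.494,.141,.04]),o),80,4.5);pickle.dump(o,open("w8.pkl","wb"))
print(o["clock"],o["position"],o["ft_force"])
s,_=eyes.camera("side");t,_=eyes.camera("top");cv2.imwrite("pics/side8.png",s);cv2.imwrite("pics/top8.png",t)
E
```

```text
crop origin 244 167 scale 4.5
19.45 [0.49545105 0.14203796 0.18239687] [-0.05945419  0.17043135  0.055321  ]
```

View pics/w8.png

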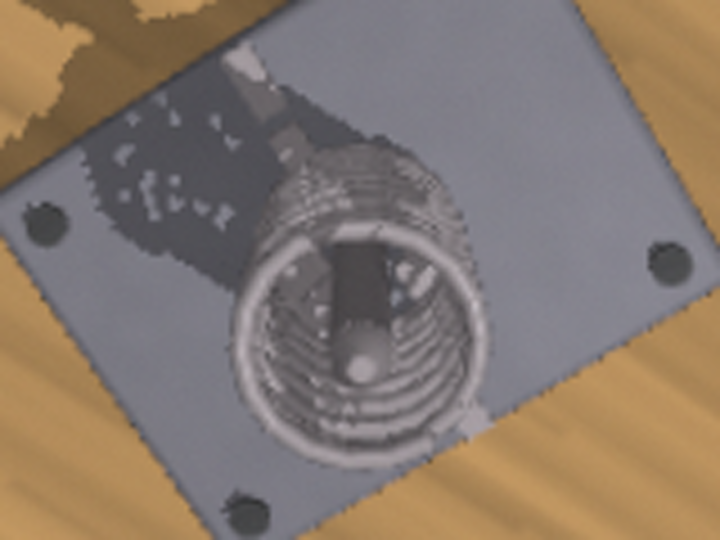

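```bash
python3 - <<'E'
from h import *
import pickle;o=pickle.load(open("w8.pkl","rb"))
f=lambda x,y,z:wplane((244+x/4.5,167+y/4.5),o,z)
ang=lambda v:np.degrees(np.arctan2(v[1],v[0]))
r1,r2=(f(275,122,.021)+f(225,60,.021)+f(250,42,.021)+f(288,103,.021))/4,None
e=(f(276,140,.022)+f(300,125,.022))/2; tip=f(362,368,.098);ps=np.array([f(234,345,.087),f(488,345,.087)]);print("rib",r1,ang(r1[:2]-[.494,.141]),"ear",e,ang(e[:2]-[.494,.141]),np.hypot(*(e[:2]-[.494,.141])),"tip",tip,"ring dia",np.linalg.norm(ps[0]-ps[1]))
d,_=eyes.camera("side")[1],0
for c in("side",):
    P=cloud(c,d);m=(np.hypot(P[...,0]-.494,P[...,1]-.14)<.024)&(P[...,2]>.025)&(d>0);print("side z pct",np.percentile(P[m][:,2],[50,90,97,100]))
a=cv2.imread("pics/top0.png");b=cv2.imread("pics/top8.png");df=cv2.absdiff(a,b).max(2)>45
n,l,s,c=cv2.connectedComponentsWithStats(df.astype(np.uint8));print([(x[:5].tolist()) for x in s[1:] if x[4]>15])
for t in("clip0","cup","spool"): pass
E
```

```text
rib [0.4790358  0.10872983 0.021     ] -114.87791722752138 ear [0.4837234  0.11826958 0.022     ] -114.3280879188471 0.02494555051597465 tip [0.49383787 0.14138429 0.098     ] ring dia 0.03777184754062135
side z pct [0.08207386 0.28600501 0.29123073 0.29994536]
[[191, 148, 62, 137, 2431], [146, 156, 41, 35, 285], [172, 159, 5, 6, 20], [187, 163, 8, 20, 65], [124, 166, 9, 17, 75], [145, 167, 6, 16, 62], [154, 166, 8, 7, 47], [116, 169, 5, 12, 28], [112, 183, 9, 35, 147], [121, 182, 6, 18, 68], [190, 186, 5, 15, 29], [129, 188, 8, 25, 91], [123, 209, 6, 24, 40], [398, 215, 28, 22, 267], [134, 218, 5, 15, 41], [394, 229, 6, 7, 23], [122, 236, 15, 29, 221], [202, 285, 57, 119, 2511], [170, 314, 49, 67, 1797], [43, 386, 113, 33, 1363], [160, 388, 60, 57, 2278], [262, 404, 181, 50, 5222], [157, 427, 4, 14, 38], [274, 451, 82, 18, 813], [186, 454, 94, 26, 1508]]
```

```bash
python3 -c "
from h import *
print(ticket.hand_in())"
```

```text
the job is handed in; nothing more can be done
None
```

The steel spring is back on the grey press, home on the base, with its ears at the ribs, and I handed the job in at about 20 s of robot time.

- **Threading:** I lined the slot up with the cross pin, which I saw at about -9.5° in world. It passed the pin without snagging, so the only to-and-fro twist was a small one once it was down.
- **Pressing:** The spring force stayed around 7–8 N in every reading I took, under the 25 N limit.
- **Turning:** I turned it 76.5° to the ribs with almost no torque, eased off the pressure, let go and backed straight up.
- **Last checks:** In the final wrist image, the visible ear and its rib point the same way within about 1°. The wrist force after release was about 0.
- **Home height:** The washer met resistance about 1 mm above the height I had worked out for home, but well below the 12 mm higher it would sit on the pin. The ear's image position also fits a washer lying on the plate. The side-depth check of the spring's height was no use, because the gripper was in the measured area.
- **Not tested:** I did not pull on the spring to prove it is hooked.
- **Other things:** Comparing top images before and after, the changes I could attribute were the spring being gone from its old place and the arm with its shadow. The patch near the button box I took to be the arm's shadow and did not look at closer.

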